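# Refill the narrow-necked tea caddy

## Task

Take the lid off the tall narrow-necked caddy on the lazy Susan and set it gently, knob up, on the middle of the round coaster. Then take the two metal tea tubes out of the slanted rack, one at a time, and feed each down through the caddy's neck so that both lie wholly inside. Leave the honey dipper in the rack, and do not shift or tip any of the caddies or the honey pot.

Things in the scene. Friction and masses are not known exactly. Their poses are not given: they have to be found in the camera images.
- jar: Tall narrow-necked hollow ceramic caddy, 170 mm high, 0.8 kg, loose on the 30 mm high Susan (290 mm across, does not turn) in any of three places. Body 116 mm across (108 inside) to 112 mm up, shoulder to 142 mm, then a straight neck, 44 mm outer and 36 mm inner diameter, to the rim at 170 mm. Inner floor slopes, 24 mm up at the middle. Origin at the centre of its underside, z up.
- jar_mouth (a point): Centre of the caddy's open mouth, level with the rim.
- lid: Lid of the tall caddy, 90 g, 56 mm high: a 28 mm wide, 10 mm deep plug hanging loosely in the neck, a 56 mm wide disc 8 mm thick resting on the rim, and on it a round knob 24 mm in diameter, 38 mm tall (18 to 56 mm above the origin). Simply lifts off. Origin at the centre of the plug's underside, z up; on the coaster it stands on the plug.
- lid_knob (a point): On the knob's axis, 40 mm above the lid's origin (16 mm below the knob's top).
- coaster: Round bamboo coaster, 96 mm across, 10 mm thick, fixed to the shelf. Origin at the centre of its underside.
- rack: Bamboo rack fixed to the shelf, 250 mm wide (y), 125 mm deep: three troughs 75 mm apart, leaning 35 degrees from vertical, tops to its -x side (roughly the robot), on the right. Back plate under a tube to 57 mm up it, side guides to 45 mm, foot lip 14 mm; a tube's upper 48 mm stands free, and it draws out along its axis. Tubes and dipper stand in any order. Origin: centre of underside.
- tube_a: Sealed round aluminium tea tube, one of two alike: 105 mm long, 20 mm diameter, about 45 g, domed lower end, flat capped upper end, straight sides. Stands in a pocket of the rack, leaning 35 degrees from vertical with its capped end towards the robot. Origin at the tip of its domed end; z runs along the tube to the capped end.
- tube_b: Sealed round aluminium tea tube, one of two alike: 105 mm long, 20 mm diameter, about 45 g, domed lower end, flat capped upper end, straight sides. Stands in a pocket of the rack, leaning 35 degrees from vertical with its capped end towards the robot. Origin at the tip of its domed end; z runs along the tube to the capped end.
- tube_a_top (a point): Centre of the capped end of tube_a, 105 mm from its origin.
- tube_a_mid (a point): Middle of tube_a.
- tube_b_top (a point): Centre of the capped end of tube_b, 105 mm from its origin.
- tube_b_mid (a point): Middle of tube_b.
- dipper: Dark wooden honey dipper, 105 mm long, thick 20 mm handle below and a ribbed 30 mm head above; stands in one pocket of the rack like the tubes and must stay there. Origin at the tip of its handle, z towards the head.
- caddy_round: Squat round lidded caddy, 96 mm across, 110 mm high with its small knob, on the lazy Susan. Leave alone. Origin at the centre of its underside.
- caddy_square: Square lidded caddy, 84 mm wide, 112 mm high, on the lazy Susan. Leave alone. Origin at the centre of its underside.
- honey_pot: Glass honey pot with a wooden cap, 72 mm across, 82 mm high, on the far side of the shelf. Leave alone. Origin at the centre of its underside.
Mind the look-alikes: they are no part of the job. What is shaped like the tube_a but orange is not meant. Leave any purple look-alike of the lid alone.

How it is judged:
On the way, in this order (a step that is already met when the one before it is completed fails the run):
1. the lid stands knob up on the coaster, let go, at rest (horizontal distance between lid and coaster below 0.03 m and height (world z) of lid below 0.016 m and angle between lid's own z axis and vertical below 0.15 rad and contact force between the fingers and lid below 0.1 N and linear speed of lid below 0.03 m/s), for 0.2 s.
2. one of the tubes lies inside the caddy, the other not yet ((((z of tube_a_top in the frame of jar below 0.168 m and z of tube_a in the frame of jar below 0.162 m and z of tube_a_mid in the frame of jar above 0 m and horizontal distance between tube_a_mid and jar below 0.045 m) and not (z of tube_b_top in the frame of jar below 0.168 m and z of tube_b in the frame of jar below 0.162 m and z of tube_b_mid in the frame of jar above 0 m and horizontal distance between tube_b_mid and jar below 0.045 m)) or ((z of tube_b_top in the frame of jar below 0.168 m and z of tube_b in the frame of jar below 0.162 m and z of tube_b_mid in the frame of jar above 0 m and horizontal distance between tube_b_mid and jar below 0.045 m) and not (z of tube_a_top in the frame of jar below 0.168 m and z of tube_a in the frame of jar below 0.162 m and z of tube_a_mid in the frame of jar above 0 m and horizontal distance between tube_a_mid and jar below 0.045 m)))), for 0.2 s.
At the end, for the whole second after the job is handed in: Both tubes lie wholly inside the tall caddy, below its rim, released and at rest; the caddy stands upright (within 0.1 rad) and within 40 mm of where it was; the lid stands knob up (within 0.15 rad) on the coaster, within 30 mm of its centre, released and at rest (all of step 1 and z of each of tube_a_top, tube_b_top in the frame of jar below 0.168 m and z of each of tube_a, tube_b in the frame of jar below 0.162 m and z of each of tube_a_mid, tube_b_mid in the frame of jar above 0 m and horizontal distance between each of tube_a_mid, tube_b_mid and jar below 0.045 m and contact force between the fingers and tube_a below 0.1 N and linear speed of each of tube_a, tube_b below 0.05 m/s and contact force between the fingers and tube_b below 0.1 N and angle between jar's own z axis and vertical below 0.1 rad and distance of jar from where it was at the start of the episode below 0.04 m); the robot touches nothing.
It fails at once if the tall caddy is tipped by more than 0.25 rad or shifted by more than 40 mm (angle between jar's own z axis and vertical above 0.25 rad or distance of jar from where it was at the start of the episode above 0.04 m).
It fails at once if the honey dipper is moved by more than 30 mm (distance of dipper from where it was at the start of the episode above 0.03 m).
It fails at once if one of the other two caddies or the honey pot is moved by more than 30 mm (distance of any of caddy_round, caddy_square, honey_pot from where it was at the start of the episode above 0.03 m).
It fails at once if both tubes are handled at once (contact force between the fingers and tube_a above 0.5 N and contact force between the fingers and tube_b above 0.5 N).
It fails at once if the lid is dropped (falls free faster than 0.8 m/s, over 30 mm) (linear speed of lid above 0.8 m/s and contact force between the fingers and lid below 0.05 N).
It also fails if it takes over 69 s, if anything falls off the work surface, if the arm or the gripper's body presses on something with over 40 N, if the wrist force passes 120 N, or if a joint passes its speed limit or range.

## Robot

A 6-joint arm with a two-finger parallel gripper is mounted at the origin on the work surface. World frame = base frame: x ahead of the robot, y to its left, z up, the work surface at z = 0. Lengths are in m, angles in rad, forces in N, time in s.
With the tool pointing down it reaches from about 0.35 to 0.775 m from the base axis. Payload 5.5 kg.
Tool frame: the origin (TCP) lies between the finger pads; the fingertips stand 8 mm ahead of it and the grasp point (between the pads) lies 11 mm behind it; z points along the fingers, y is the direction in which the jaws open and shut (so a half turn about z gives the same grasp; the last joint's range is limited). The gripper opens to 85 mm and grips with 20 to 120 N. Pads are 22 mm wide; open, the fingers measure 114 mm over their backs; the gripper's body (76 mm by 85 mm) begins 54 mm behind the grasp point. The pads swing forward as they close: fully open they stand 13 mm farther back than shut.
Start: joints at [-1.425, 0.313, 0.046, 1.304, 0, 1.431], TCP at [0.162, -0.552, 0.211] pointing down, gripper open.
Joint ranges: [-2.76, 2.76], [-0.86, 1.69], [-1.03, 1.26], [-2.2, 2.34], [-1.47, 1.5], [-3.14, 3.14]. Speed limits (rad/s): [2.57, 2.57, 3.14, 3.14, 3.14, 3.14].

## Interface

Orientations are given as a unit quaternion [w, x, y, z].
In Python, from plant import observe, grab_frame, sign_off gives the robot as it stands.
- The arm moves only by the shell command python3 -m jog 'ROWS' [FORCE]. ROWS is JSON, one flat list of numbers, 7 for each row, row after row: the shift along the tool's x, y, z in cm, then the turn, a rotation vector about the tool's x, y, z in rad, then the closure, from 0 (fully open) to 1 (shut). A call has 1 to 20 rows; each row shifts and turns the commanded pose from where the row before left it, along the tool's axes as they then stand; what a row does not reach is not made up. A row lasts 1/8 s, in which the tool goes at most 62.5 mm and 10.7 degrees, less where a joint would pass 70% of its speed; a pose out of reach is approached as far as the arm can. A call with a gripper value outside its range is refused whole. The fingers move at their own pace and stop on an object; FORCE is the grip in N (left out, the last holds). Time passes only in rows, so rows that do not move let the fingers close. It gives the time, the measured TCP pose, the force and the opening at its end, in the units of the state.
- observe(): the state, without advancing time (a new reading comes with each control period).
- grab_frame(name): name is "scene" or "side" or "wrist"; returns a dict with "image" (384x512x3 uint8, red, green, blue), "intrinsics" (3x3 intrinsics, pixels), "xyz" and "rotation" of the camera in the world; the wrist camera has in their place "T_tool_cam" (4x4, takes a point from camera to tool coordinates, whose origin is the TCP and whose axes are the flange's). Camera axes: x right, y up, looking along -z (the intrinsics and any distortion apply to the point x, -y, -z); pixel columns grow to the right and rows downward; lengths in m; the calibration is good to about 2 mm. A picture is of the moment at which its call begins: read the wrist's pose just before it. There is no depth.
- sign_off(): hands the job in, once; it reports no verdict.
The state is a dict: "time_s": time; "q": joint angles; "dq": joint speeds; "joint_torque": joint torques, N m; "ee_pos": TCP position; "eef_rot": TCP orientation; "ft_force": force on the tool from outside, world axes, zero at the start; "torque": the same for the moment, N m; "gripper_width": opening from 0.0 (shut) to 1.0 (fully open).
Only numpy, scipy, OpenCV 4.12 (cv2) and the standard library are available. Lean on these libraries where they do the work, as an engineer would, in place of code of your own. Each camera call takes 0.05 s, during which the arm holds its last target. There are 200 camera calls.

## Working session

There is one attempt and no reset: what is moved stays moved. The work goes in short steps, Python scripts to look and compute and a shell command to move; the robot and the scene stay as the last step left them, time stands still between calls to the robot, and variables do not carry over. Pictures are saved under pics/ and viewed, about 8 in all and at most 12, crops included, and the job is handed in when it is done.

```bash
ls; mkdir -p pics; python3 - <<'E'
from plant import observe, grab_frame
import cv2,json,pickle
s=observe(); print(s)
for n in ["scene","side"]:
    f=grab_frame(n); pickle.dump(f,open(f"pics/{n}0.pkl","wb"))
    print(n,f["intrinsics"],f["xyz"],f["rotation"],[k for k in f])
    cv2.imwrite(f"pics/{n}0.png",cv2.resize(f["image"][:,:,::-1],(768,576)))
E
```

```text
pics
{'time_s': 0.0, 'q': array([-1.42459553e+00,  3.13975957e-01,  4.49682649e-02,  1.30360607e+00,
        3.04759980e-05,  1.43123230e+00]), 'dq': array([-6.02558066e-04, -6.45967910e-04, -3.81014558e-04,  6.84970075e-05,
       -7.41090887e-04,  6.62051352e-04]), 'joint_torque': array([-2.11498759e-04, -4.80632758e+01,  2.98529667e+01,  1.95452344e-02,
       -2.43329541e-04,  2.98051823e-06]), 'ee_pos': array([ 0.16202599, -0.5511215 ,  0.20971844]), 'eef_rot': array([-9.08762986e-04,  9.89809256e-01,  1.42396668e-01,  1.22224388e-05]), 'ft_force': array([ 0.09029522,  0.94818344, -0.33902026]), 'torque': array([-0.03721778, -0.01588331,  0.01534435]), 'gripper_width': 1.0029727072019246}
scene [[450.74206456   0.         250.72149828]
 [  0.         450.74206456 187.86044579]
 [  0.           0.           1.        ]] [ 1.15312239 -0.51170057  1.10244537] [0.85452468 0.30841999 0.1349918  0.39552736] ['image', 'intrinsics', 'xyz', 'rotation']
side [[421.73908809   0.         256.03608684]
 [  0.         421.73908809 199.03383187]
 [  0.           0.           1.        ]] [0.37506083 0.70826267 0.66082017] [-0.11970053 -0.06411373  0.46502008  0.87482429] ['image', 'intrinsics', 'xyz', 'rotation']
```

View pics/scene0.png

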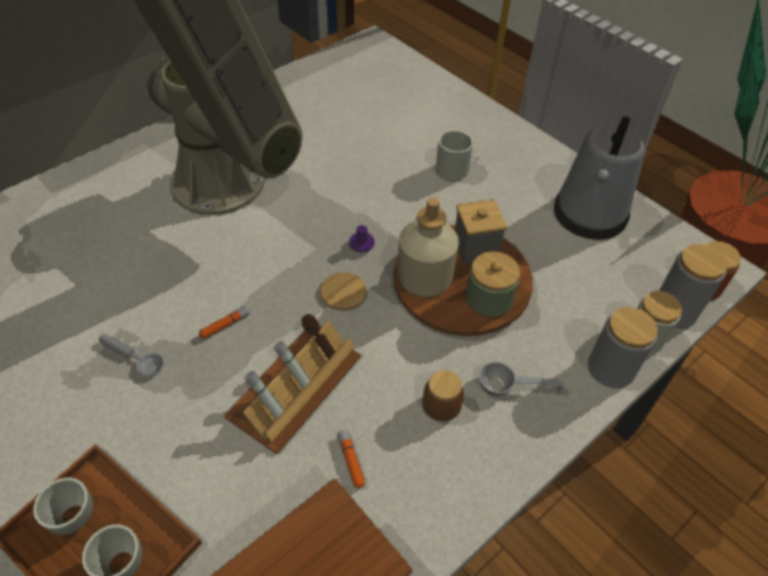

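View pics/side0.png

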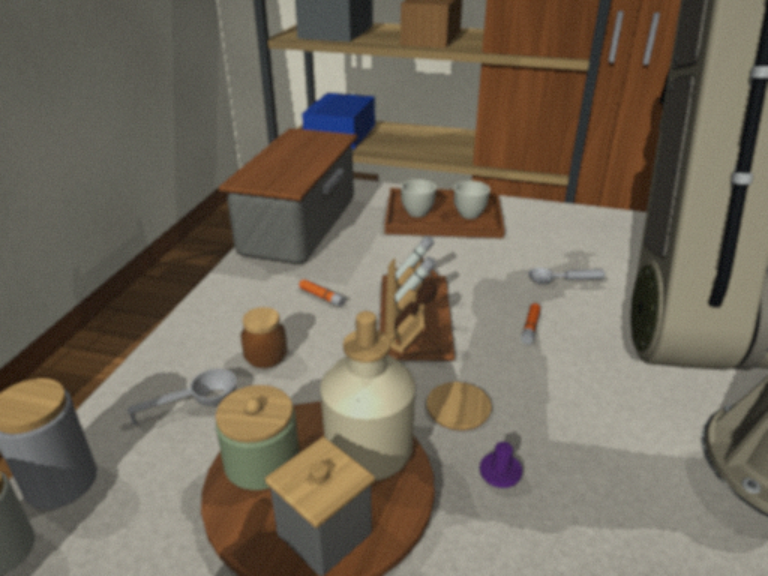

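The scene view shows the knob top at (432,201), the coaster at (344,291) and tube caps at (252,378) and (281,347). The dipper head is at (311,323). The side view shows the knob at (367,316), the coaster at (459,405) and caps at (426,242) and (432,264). I'll triangulate these.

```bash
cat > h.py <<'E'
import numpy as np,pickle,cv2
from scipy.spatial.transform import Rotation as R
def rot(q): q=np.asarray(q); return R.from_quat(np.r_[q[1:],q[0]]).as_matrix()
def cam(f,ee=None,er=None):
    if "T_tool_cam" in f:
        T=np.eye(4);T[:3,:3]=rot(er);T[:3,3]=ee;T=T@f["T_tool_cam"];return T[:3,:3],T[:3,3]
    r=np.asarray(f["rotation"]); return (rot(r) if r.size==4 else r),np.asarray(f["xyz"])
def ray(f,px,*a):
    M,t=cam(f,*a); d=np.linalg.inv(f["intrinsics"])@[*px,1]; d=M@(d*[1,-1,-1]); return t,d/np.linalg.norm(d)
def proj(f,p,*a):
    M,t=cam(f,*a); c=(M.T@(np.asarray(p)-t))*[1,-1,-1]; u=f["intrinsics"]@c; return u[:2]/u[2]
def tri(rs):
    A=sum(np.eye(3)-np.outer(d,d) for t,d in rs); b=sum((np.eye(3)-np.outer(d,d))@t for t,d in rs)
    p=np.linalg.solve(A,b); return p,[np.linalg.norm(np.cross(p-t,d)) for t,d in rs]
def atz(r,z): t,d=r; return t+d*(z-t[2])/d[2]
E
python3 - <<'E'
from h import *
np.set_printoptions(precision=4,suppress=True)
a,b=[pickle.load(open(f"pics/{n}0.pkl","rb")) for n in("scene","side")]
S=lambda u,v:np.array([u,v])/1.5
P={"knobtop":((432,201),(367,315)),"coaster":((344,290),(459,405)),"cap1":((252,377),(427,242)),"cap2":((281,346),(433,263)),"sqknob":((483,213),(320,467)),"roundknob":((494,264),(255,405)),"purple":((362,230),(504,448)),"honey":((445,383),(262,320))}
for k,(u,v) in P.items():
    p,e=tri([ray(a,S(*u)),ray(b,S(*v))]); print(k,p,np.round(e,4))
for k in(0,1): print(atz(ray((a,b)[k],S(*P["coaster"][k])),.01),atz(ray((a,b)[k],S(*P["knobtop"][k])),.246))
for c,px in((a,[(344,338),(325,306),(228,412),(278,450),(360,352)]),(b,[(388,358),(453,355),(384,278)])):
    for q in px: print("rack",q,atz(ray(c,S(*q)),0.01))
print("dip",atz(ray(a,S(311,323)),.1), proj(a,[.162,-.551,.21])*1.5)
E
```

```text
knobtop [0.5497 0.1546 0.2472] [0.0004 0.0004]
coaster [0.4543 0.0179 0.0078] [0.0008 0.0008]
cap1 [ 0.5688 -0.27    0.112 ] [0.0003 0.0003]
cap2 [ 0.5456 -0.1969  0.1125] [0.0031 0.0031]
sqknob [0.5638 0.2913 0.1413] [0.0018 0.0018]
roundknob [0.6711 0.2154 0.1344] [0.0018 0.0018]
purple [0.3802 0.1284 0.0536] [0.0008 0.0008]
honey [ 0.7756 -0.0123  0.0795] [0.0004 0.0004]
[0.4566 0.017  0.01  ] [0.5485 0.1554 0.246 ]
[0.4535 0.0196 0.01  ] [0.5504 0.1533 0.246 ]
rack (344, 338) [ 0.5501 -0.0584  0.01  ]
rack (325, 306) [ 0.4642 -0.0386  0.01  ]
rack (228, 412) [ 0.5413 -0.3191  0.01  ]
rack (278, 450) [ 0.6594 -0.2932  0.01  ]
rack (360, 352) [ 0.5953 -0.0554  0.01  ]
rack (388, 358) [ 0.5828 -0.0571  0.01  ]
rack (453, 355) [ 0.4831 -0.0927  0.01  ]
rack (384, 278) [ 0.6543 -0.289   0.01  ]
dip [ 0.5353 -0.121   0.1   ] [-29.6574 280.4871]
```

```bash
python3 -m jog '[0,0,-0.6,0,0,-0.185,0, 0,0,-0.6,0,0,-0.185,0, 0,0,-0.6,0,0,-0.185,0, 0,0,-0.6,0,0,-0.185,0, 0,0,-0.6,0,0,-0.185,0, 0,0,-0.6,0,0,-0.185,0, 0,0,-0.6,0,0,-0.185,0, 0,0,-0.6,0,0,-0.185,0, 0,0,-0.6,0,0,-0.185,0, 0,0,-0.6,0,0,-0.185,0, 0,0,-0.6,0,0,-0.185,0, 0,0,-0.6,0,0,-0.185,0, 0,0,-0.6,0,0,-0.185,0, 0,0,-0.6,0,0,-0.185,0, 0,0,-0.6,0,0,-0.185,0, 0,0,0,0,0,-0.185,0, 0,0,0,0,0,-0.185,0]' 40 && python3 -m jog '[-3,3,0,0,0,0,0, -3.5,3.5,0,0,0,0,0, -3.5,3.5,0,0,0,0,0, -3.5,3.5,0,0,0,0,0, -3.5,3.5,0,0,0,0,0, -3.5,3.5,0,0,0,0,0, -3.5,3.5,0,0,0,0,0, -3.5,3.5,0,0,0,0,0, -3.5,3.5,0,0,0,0,0, -3.5,3.5,0,0,0,0,0, -3.5,3.5,0,0,0,0,0, -3.5,3.5,0,0,0,0,0, -3.5,3.5,0,0,0,0,0, -3.5,3.5,0,0,0,0,0, -3.5,3.5,0,0,0,0,0, -3.5,3.5,0,0,0,0,0, -1.6,1.2,0,0,0,0,0, 0,0,0,0,0,0,0]'
python3 - <<'E'
from plant import observe,grab_frame
from h import *
s=observe();f=grab_frame("wrist");f["s"]=s;pickle.dump(f,open("pics/w1.pkl","wb"))
print(s["q"],s["ee_pos"],rot(s["eef_rot"]),f["T_tool_cam"],f["intrinsics"],[k for k in f])
cv2.imwrite("pics/w1.png",cv2.resize(f["image"][:,:,::-1],(768,576)))
for p in([.5497,.1546,.246],[.5497,.1546,.198]):print(proj(f,p,s["ee_pos"],s["eef_rot"])*1.5)
E
```

```text
time_s: 2.22
ee_pos: [0.1621, -0.5515, 0.3002]
eef_rot: [0.0, -0.147, 0.989, 0.0]
ft_force: [-0.4, -0.6, -0.1]
gripper_width: 0.999
time_s: 4.47
ee_pos: [0.5478, 0.1558, 0.2993]
eef_rot: [-0.001, -0.145, 0.989, -0.0]
ft_force: [-0.4, -1.0, -1.3]
gripper_width: 0.999
[ 1.36197364e-01  2.99109336e-01  2.41738215e-01  1.51532935e+00
 -1.23845291e-04 -1.55284888e-01] [0.54784299 0.15578724 0.29930702] [[-9.57817159e-01 -2.87372222e-01 -1.86969105e-03]
 [-2.87372021e-01  9.57818968e-01 -3.81236192e-04]
 [ 1.90038224e-03  1.72142328e-04 -9.99998179e-01]] [[ 1.81814368e-03  9.63270467e-01  2.68526909e-01  6.68537583e-02]
 [ 9.99998247e-01 -1.63113055e-03 -9.19537679e-04 -3.16272162e-04]
 [-4.47761046e-04  2.68528110e-01 -9.63271744e-01 -1.62036465e-01]
 [ 0.00000000e+00  0.00000000e+00  0.00000000e+00  1.00000000e+00]] [[297.57733783   0.         256.74007577]
 [  0.         297.57733783 188.42824983]
 [  0.           0.           1.        ]] ['image', 'intrinsics', 'T_tool_cam', 's']
[381.9778171  298.56275897]
[382.46135149 274.85210958]
```

View pics/w1.png

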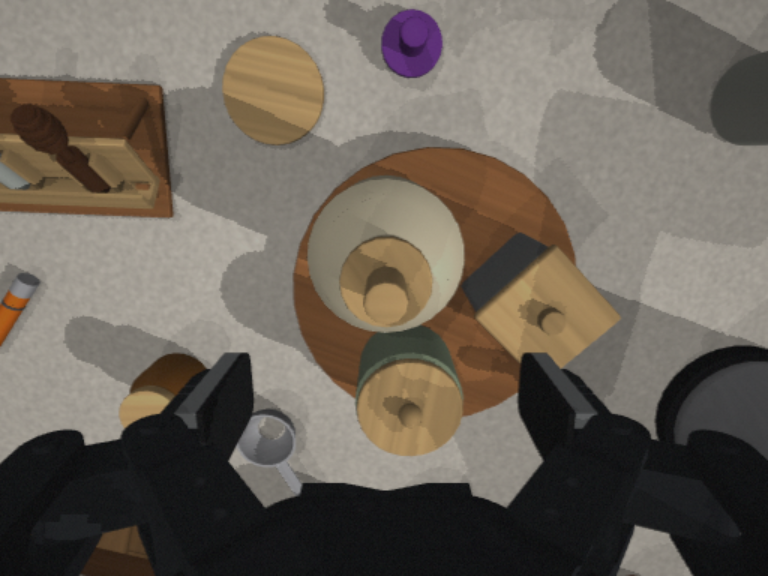

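The wrist view shows the knob top at (385,301), the disc centre at (386,280), the coaster centre at (274,90), and the rack's near edge from (160,82) to (171,216).

```bash
python3 - <<'E'
from h import *
f=pickle.load(open("pics/w1.pkl","rb"));s=f["s"];a=(s["ee_pos"],s["eef_rot"])
W=lambda u,v,z:atz(ray(f,np.array([u,v])/1.5,*a),z)
k=W(385,301,.246);c=W(274,90,.01)
print("knob",k,"coaster",c,"tool delta",rot(a[1]).T@(k-a[0]))
for q in[(160,83),(171,216),(2,210),(5,80)]:print(W(*q,.012))
E
```

```text
knob [0.55049701 0.15643759 0.246     ] coaster [0.45445282 0.01884808 0.01      ] tool delta [-0.00283027 -0.00014894  0.05330171]
[ 0.47933405 -0.08340784  0.012     ]
[ 0.59884751 -0.05309218  0.012     ]
[ 0.64170395 -0.21570382  0.012     ]
[ 0.51834924 -0.22143459  0.012     ]
```

```bash
python3 -m jog '[-0.2,-0.05,1,0,0,0,0, 0,0,2,0,0,0,0, 0,0,2,0,0,0,0, 0,0,1.5,0,0,0,0, 0,0,1,0,0,0,0.3, 0,0,0.4,0,0,0,0.5, 0,0,0,0,0,0,1, 0,0,0,0,0,0,1, 0,0,0,0,0,0,1, 0,0,0,0,0,0,1, 0,0,0,0,0,0,1, 0,0,0,0,0,0,1]' 30
```

```text
time_s: 6.02
ee_pos: [0.55, 0.1548, 0.2221]
eef_rot: [0.001, -0.144, 0.99, 0.0]
ft_force: [-1.4, 1.3, 4.3]
gripper_width: 0.247
```

```bash
python3 -m jog '[0,0,-0.5,0,0,0,1, 0,0,-1,0,0,0,1, 0,0,-1.5,0,0,0,1, 0,0,-1,0,0,0,1, 1,-1,0,0,0,0,1, 2,-1.5,0,0,0,0,1, 2,-1.5,0,0,0,0,1, 2,-1.5,0,0,0,0,1, 2,-1.5,0,0,0,0,1, 2,-1.5,2,0,0,0,1, 1.6,-1.35,3,0,0,0,1, 0.5,-0.5,3,0,0,0,1, 0,0,3,0,0,0,1, 0,0,3,0,0,0,1, 0,0,3,0,0,0,1, 0,0,2,0,0,0,1, 0,0,1,0,0,0,1, 0,0,0.6,0,0,0,1, 0,0,0,0,0,0,1]'
python3 - <<'E'
from plant import observe,grab_frame
from h import *
s=observe();print(s["ee_pos"],s["gripper_width"])
f=grab_frame("wrist");f["s"]=s;pickle.dump(f,open("pics/w2.pkl","wb"))
cv2.imwrite("pics/w2.png",cv2.resize(f["image"][:,:,::-1],(768,576)))
E
```

```text
time_s: 8.4
ee_pos: [0.4537, 0.0179, 0.0557]
eef_rot: [0.0, -0.144, 0.99, -0.0]
ft_force: [-0.1, -0.3, -0.4]
gripper_width: 0.25
[0.45373278 0.01794725 0.05574466] 0.2497953844304125
```

View pics/w2.png

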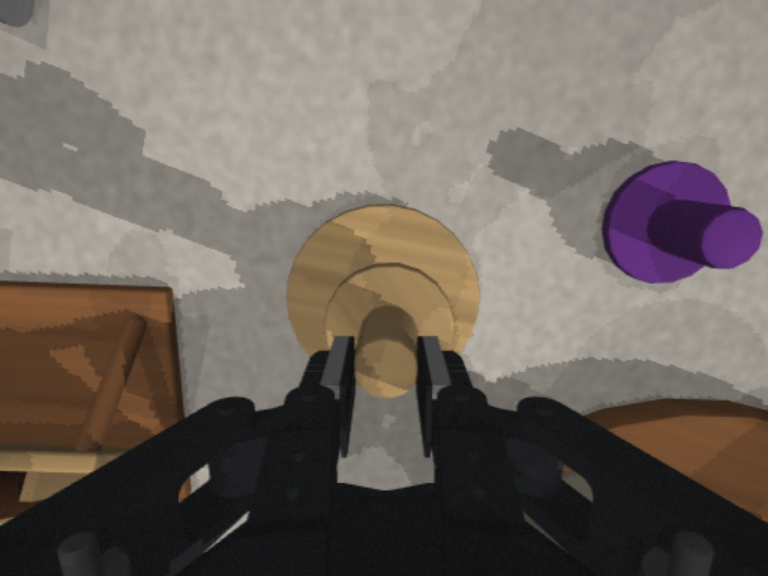

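The lid is held upright at (388,310), centred over the coaster at (384,297). It needs about 1.35 cm more.

```bash
python3 -m jog '[0,0,0.5,0,0,0,1, 0,0,0.4,0,0,0,1, 0,0,0.2,0,0,0,1, 0,0,0.1,0,0,0,1, 0,0,0.1,0,0,0,1, 0,0,0,0,0,0,1]'
```

```text
time_s: 9.2
ee_pos: [0.4537, 0.0181, 0.0425]
eef_rot: [-0.0, -0.144, 0.99, -0.0]
ft_force: [-0.1, 0.4, -0.3]
gripper_width: 0.248
```

```bash
python3 -m jog '[0,0,0.07,0,0,0,1, 0,0,0,0,0,0,0.7, 0,0,0,0,0,0,0.6, 0,0,0,0,0,0,0.45, 0,0,0,0,0,0,0.3, 0,0,0,0,0,0,0.3, 0,0,-1,0,0,0,0.3, 0,0,-3,0,0,0,0.3, 0,0,-4,0,0,0,0.3, 0,0,-4,0,0,0,0.45, 0,0,-3,0,0,0,0.45]' && python3 -m jog '[0.4,-3,-0.6,0,0,0,0.45, 0.4,-4,0,0,0,0,0.45, 0.4,-4,0,0,0,0,0.45, 0.4,-4,0,0,0,0,0.45, 0.4,-4,0,0,0,0,0.45, 0.6,-2,0,0,-0.15,0,0.45, 0.4,-1,0,0,-0.16,0,0.45, 0.1,-0.3,0,0,-0.15,0,0.45, 0,0,0,0,-0.15,0,0.45, 0,0,0,0,0,0,0.45]'
python3 - <<'E'
from plant import observe,grab_frame
from h import *
s=observe();print(s["q"],s["ee_pos"],rot(s["eef_rot"]))
f=grab_frame("wrist");f["s"]=s;pickle.dump(f,open("pics/w3.pkl","wb"))
g=grab_frame("side");im=np.vstack([f["image"],]);c=g["image"][200:320,200:370]
out=cv2.resize(f["image"],(640,480));pad=np.zeros((120,640,3),np.uint8);pad[:,:170]=c
cv2.imwrite("pics/w3.png",np.vstack([out,pad])[:,:,::-1])
E
```

```text
time_s: 10.58
ee_pos: [0.4542, 0.0181, 0.1945]
eef_rot: [0.001, -0.144, 0.99, -0.0]
ft_force: [0.5, -0.3, -0.2]
gripper_width: 0.551
time_s: 11.82
ee_pos: [0.485, -0.2042, 0.1956]
eef_rot: [0.296, -0.135, 0.945, 0.044]
ft_force: [-0.3, 0.6, 0.2]
gripper_width: 0.548
[-0.89260536 -0.04736506 -0.5701718   0.79010108  0.55692624 -1.10271942] [ 0.48504592 -0.20416234  0.19556689] [[-0.7881489  -0.28130626  0.54743776]
 [-0.22926458  0.9596134   0.16303338]
 [-0.57119092  0.00298648 -0.8208118 ]]
```

View pics/w3.png

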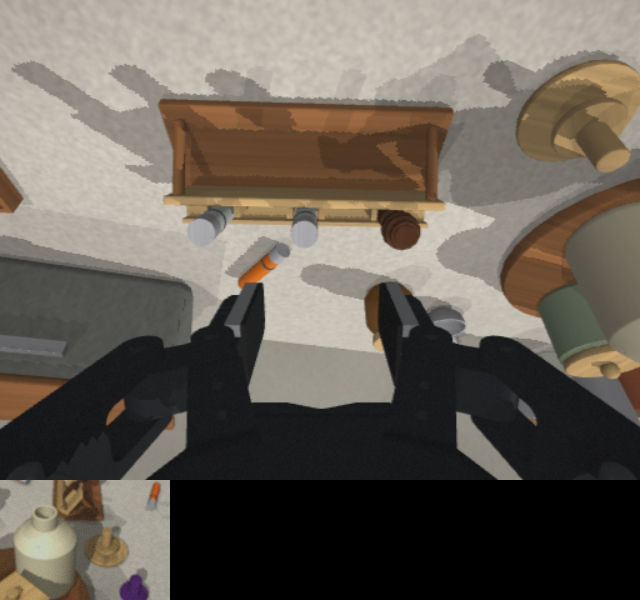

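The lid stands upright on the coaster. The caps are at (203,231) and (305,233), the dipper is at (401,231), and the rack runs parallel to the image rows.

```bash
python3 - <<'E'
from h import *
np.set_printoptions(precision=4,suppress=True)
f=pickle.load(open("pics/w3.pkl","rb"));s=f["s"];e,r=s["ee_pos"],s["eef_rot"]
a,b=[pickle.load(open(f"pics/{n}0.pkl","rb")) for n in("scene","side")]
S=lambda u,v:np.array([u,v])/1.5
for w,u,v in(((203,231),(252,377),(427,242)),((305,233),(281,346),(433,263))):
    p,er=tri([ray(a,S(*u)),ray(b,S(*v)),ray(f,np.array(w)/1.25,e,r)]); print(p,er,"tool",rot(r).T@(p-e)*100, "wrist-only at z", rot(r).T@(atz(ray(f,np.array(w)/1.25,e,r),p[2])-e)*100)
d=atz(ray(f,np.array((401,231))/1.25,e,r),.112);print("dip",rot(r).T@(d-e)*100)
E
```

```text
[ 0.5687 -0.27    0.1118] [np.float64(0.0003061709552289581), np.float64(0.0004024189871372997), np.float64(0.00022514975554842662)] tool [-0.3006 -8.695  10.3777] wrist-only at z [-0.2737 -8.6792 10.3591]
[ 0.5462 -0.1973  0.1133] [np.float64(0.0029919965829387435), np.float64(0.0033376060856635443), np.float64(0.0011716608937193693)] tool [-0.2827 -1.085  10.2141] wrist-only at z [-0.4035 -1.1587 10.2979]
dip [-0.2693  5.9298 10.39  ]
```

```bash
python3 -m jog '[-0.3,-1.1,1,0,0,0,0.45, 0,0,2,0,0,0,0.45, 0,0,2,0,0,0,0.45, 0,0,2,0,0,0,0.45, 0,0,2,0,0,0,0.45, 0,0,2,0,0,0,0.45, 0,0,1,0,0,0,0.45, 0,0,0.9,0,0,0,0.45, 0,0,0,0,0,0,0.7, 0,0,0,0,0,0,1, 0,0,0,0,0,0,1, 0,0,0,0,0,0,1, 0,0,0,0,0,0,1, 0,0,0,0,0,0,1]' 35; python3 - <<'E'
from plant import observe
from h import *
s=observe();print(rot(s["eef_rot"]).T@(np.array([.5462,-.1975,.113])-s["ee_pos"])*100, s["gripper_width"])
E
```

```text
time_s: 13.68
ee_pos: [0.5641, -0.1934, 0.0932]
eef_rot: [0.297, -0.137, 0.944, 0.043]
ft_force: [0.3, -0.0, 0.2]
gripper_width: 0.208
[ 0.36263117  0.11667977 -2.67060735] 0.20812240414466382
```

```bash
python3 -m jog '[0,0,-0.5,0,0,0,1, 0,0,-1,0,0,0,1, 0,0,-2,0,0,0,1, 0,0,-2,0,0,0,1, 0,0,-2,0,0,0,1, 0,0,-2,0,0,0,1, 0,0,-2,0,0,0,1, 0,0,-1,0,0,0,1, 0,0,-1,0,0.12,0,1, 0,0,-2,0,0.16,0,1, 0,0,-2.5,0,0.16,0,1, 0,0,-2.5,0,0.16,0,1, 0,0,-2.5,0,0,0,1, 0,0,-1.5,0,0,0,1, 0,0,-0.5,0,0,0,1, 0,0,0,0,0,0,1]'; python3 - <<'E'
from plant import observe
from h import *
s=observe();print(s["q"],rot(s["eef_rot"]).T@(np.array([.5500,.1555,.2])-s["ee_pos"])*100, rot(s["eef_rot"]),s["gripper_width"])
E
```

```text
time_s: 15.68
ee_pos: [0.4685, -0.2216, 0.3144]
eef_rot: [0.005, -0.144, 0.99, 0.001]
ft_force: [-0.4, 0.5, -0.9]
gripper_width: 0.211
[-0.60171183  0.18787624  0.13326213  1.50995968  0.00784273 -0.89075202] [-18.44697438  33.81980978  11.62426198] [[-9.58463041e-01 -2.85056197e-01  9.56884170e-03]
 [-2.85041019e-01  9.58510801e-01  2.94306277e-03]
 [-1.00107764e-02  9.33044995e-05 -9.99949887e-01]] 0.2111989993264962
```

```bash
python3 -m jog '[-1,1.7,0,0,0.01,0,1, -1.8,3.4,0,0,0,0,1, -1.8,3.4,0,0,0,0,1, -1.8,3.4,0,0,0,0,1, -1.8,3.4,0,0,0,0,1, -1.8,3.4,0,0,0,0,1, -1.8,3.4,0,0,0,0,1, -1.8,3.4,0,0,0,0,1, -1.8,3.4,0,0,0,0,1, -1.8,3.2,0,0,0,0,1, -1.3,1.6,0,0,0,0,1, -0.4,0.1,0,0,0,0,1, 0,0,0,0,0,0,1, 0,0,0,0,0,0,1]'; python3 - <<'E'
from plant import observe,grab_frame
from h import *
s=observe();r=rot(s["eef_rot"]);print(r.T@(np.array([.5500,.1555,.2])-s["ee_pos"])*100,r)
f=grab_frame("wrist");f["s"]=s;pickle.dump(f,open("pics/w4.pkl","wb"))
g=grab_frame("scene");pickle.dump(g,open("pics/s4.pkl","wb"))
h=grab_frame("side");pickle.dump(h,open("pics/d4.pkl","wb"))
z=lambda i,x,y,w,hh:cv2.resize(i[y:y+hh,x:x+w],(384,288))
print([proj(c,[.55,.1555,.2]) for c in(g,h)])
a=cv2.resize(f["image"][100:292,128:384],(768,576))
cv2.imwrite("pics/w4.png",np.vstack([np.hstack([z(g["image"],220,100,128,96),z(h["image"],180,150,128,96)]),cv2.resize(f["image"][:,:,:],(768,576))[130:430]])[:,:,::-1])
E
```

```text
time_s: 17.42
ee_pos: [0.5533, 0.1551, 0.3147]
eef_rot: [-0.0, -0.143, 0.99, -0.0]
ft_force: [0.3, -0.0, -0.0]
gripper_width: 0.209
[ 0.30481351  0.1343612  11.46843425] [[-9.58899873e-01 -2.83744635e-01 -1.28871261e-04]
 [-2.83744578e-01  9.58899837e-01 -3.43132573e-04]
 [ 2.20936658e-04 -2.92463259e-04 -9.99999933e-01]]
[array([287.13416909, 146.18103693]), array([244.96902844, 232.14037889])]
```

View pics/w4.png

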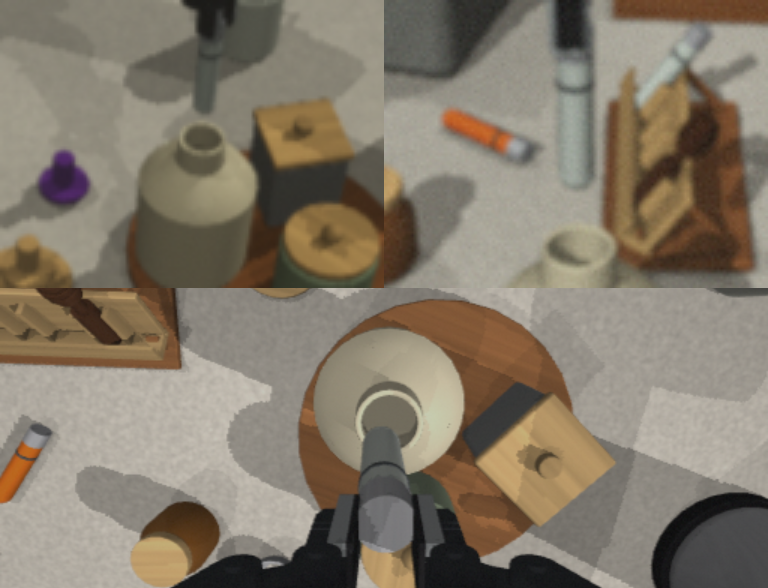

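The tube is held upright over the mouth. In the scene crop the tip is at (205,110) and the mouth at (203,136). In the side crop they are at (576,186) and (580,245). Next I'll work out the offset.

```bash
python3 - <<'E'
from h import *
np.set_printoptions(precision=4,suppress=True)
f,g,h=[pickle.load(open(f"pics/{n}4.pkl","rb")) for n in"wsd"];s=f["s"];r=rot(s["eef_rot"])
A=lambda u,v:np.array([220+u/3,100+v/3]);B=lambda u,v:np.array([180+(u-384)/3,150+v/3])
tip,e1=tri([ray(g,A(205,107)),ray(h,B(576,183))]);m,e2=tri([ray(g,A(203,136)),ray(h,B(580,245))])
up,e3=tri([ray(g,A(210,50)),ray(h,B(574,75))])
W=np.array([390,420-288+130])/1.5; print("wristmouth",atz(ray(f,W,s["ee_pos"],s["eef_rot"]),.2))
print(tip,e1,m,e2,up,e3,"mouth-tip tool cm",r.T@(m-tip)*100,"tip-up",tip-up, "tip rel TCP",r.T@(tip-s["ee_pos"])*100)
E
```

```text
wristmouth [0.5492 0.157  0.2   ]
[0.5519 0.1534 0.2436] [np.float64(0.00022499801285458024), np.float64(0.00022499801285469072)] [0.5494 0.1571 0.2022] [np.float64(0.0006029373869148619), np.float64(0.0006029373869149398)] [0.5523 0.1515 0.3135] [np.float64(0.00018567449407111772), np.float64(0.0001856744940712283)] mouth-tip tool cm [0.1296 0.4303 4.1405] tip-up [-0.0004  0.0019 -0.0699] tip rel TCP [ 0.1861 -0.1215  7.1082]
```

```bash
python3 -m jog '[0.15,0.35,0,0,0,0,1, 0,0,1,0,0,0,1, 0,0,1,0,0,0,1, 0,0,1,0,0,0,1, 0,0,1,0,0,0,1, 0,0,1,0,0,0,1, 0,0,1,0,0,0,1]'&&python3 -m jog '[0,0,1,0,0,0,1, 0,0,1,0,0,0,1, 0,0,1,0,0,0,1, 0,0,0.9,0,0,0,1, 0,0,0,0,0,0,1]'
```

```text
time_s: 18.45
ee_pos: [0.5509, 0.1592, 0.2538]
eef_rot: [-0.0, -0.144, 0.99, -0.0]
ft_force: [-0.1, -0.0, -0.8]
gripper_width: 0.209
time_s: 19.08
ee_pos: [0.5504, 0.1591, 0.2147]
eef_rot: [-0.001, -0.144, 0.99, -0.0]
ft_force: [0.1, -0.3, 0.2]
gripper_width: 0.212
```

```bash
python3 -m jog '[0,0,0,0,0,0,0.6, 0,0,0,0,0,0,0.45, 0,0,0,0,0,0,0.35, 0,0,0,0,0,0,0.35, 0,0,0,0,0,0,0.35, 0,0,-1,0,0,0,0.4, 0,0,-2,0,0,0,0.45, 0,0,-3,0,0,0,0.45, 0,0,-3,0,0,0,0.45, 0,0,-1,0,0,0,0.45]'; python3 - <<'E'
from plant import observe,grab_frame
from h import *
s=observe();print(s["ee_pos"])
f=grab_frame("wrist");g=grab_frame("scene")
z=lambda i,x,y,w,hh:cv2.resize(i[y:y+hh,x:x+w],(384,288))
cv2.imwrite("pics/w5.png",np.hstack([z(g["image"],220,100,128,96),z(f["image"],190,110,144,108)])[:,:,::-1])
E
```

```text
time_s: 20.32
ee_pos: [0.5518, 0.1593, 0.3182]
eef_rot: [0.002, -0.144, 0.99, -0.0]
ft_force: [0.2, -0.6, -0.3]
gripper_width: 0.555
[0.55177087 0.15934352 0.31821632]
```

View pics/w5.png

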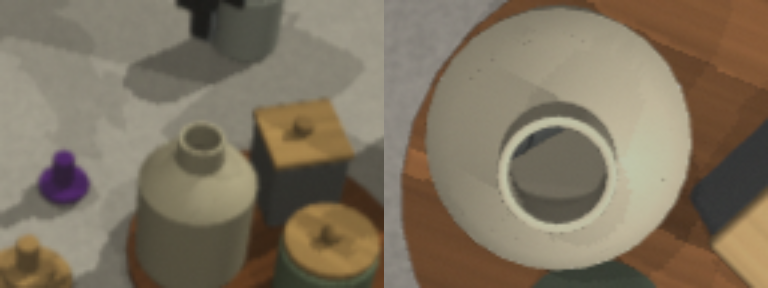

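The first tube is inside the caddy, leaning away from the middle, and the caddy hasn't moved. On to the outer tube.

```bash
python3 -m jog '[0.7,-1.7,0,0,0,0,0.45, 1.4,-3.5,0,0,0,0,0.45, 1.4,-3.5,0,0,0,0,0.45, 1.4,-3.5,0,0,0,0,0.45, 1.4,-3.5,0,0,0,0,0.45, 1.4,-3.5,0,0,0,0,0.45, 1.4,-3.5,0,0,0,0,0.45, 1.4,-3.5,0,0,0,0,0.45, 1.4,-3.5,0,0,0,0,0.45, 1.4,-3.5,0,0,0,0,0.45, 1.4,-3.5,0,0,0,0,0.45, 1.2,-3.4,1,0,0,0,0.45, 0.4,-1,2,0,0,0,0.45, 0,0,3,0,0,0,0.45, 0,0,3,0,0,0,0.45, 0,0,2.4,0,-0.15,0,0.45, 0,0,1,0,-0.16,0,0.45, 0,0,0,0,-0.15,0,0.45, 0,0,0,0,-0.15,0,0.45, 0,0,0,0,0,0,0.45]'
python3 -m jog '[0,0,0,0,0,0,0.45, 0,0,0,0,0,0,0.45]'
python3 - <<'E'
from plant import observe,grab_frame
from h import *
np.set_printoptions(precision=4,suppress=True)
s=observe();r=rot(s["eef_rot"]);print(s["q"],r,r.T@(np.array([.5687,-.270,.1118])-s["ee_pos"])*100)
f=grab_frame("wrist");f["s"]=s;pickle.dump(f,open("pics/w6.pkl","wb"))
print(proj(f,[.5687,-.27,.1118],s["ee_pos"],s["eef_rot"])*1.5)
cv2.imwrite("pics/w6.png",cv2.resize(f["image"][:,:,::-1],(768,576)))
E
```

```text
time_s: 22.92
ee_pos: [0.5093, -0.2802, 0.1884]
eef_rot: [0.295, -0.134, 0.945, 0.045]
ft_force: [-0.1, -1.1, 0.6]
gripper_width: 0.553
time_s: 23.18
ee_pos: [0.5142, -0.2812, 0.1925]
eef_rot: [0.297, -0.138, 0.944, 0.043]
ft_force: [-0.5, -0.6, -0.3]
gripper_width: 0.551
[-0.9477  0.1044 -0.4185  0.8222  0.5711 -1.1719] [[-0.7854 -0.2862  0.5489]
 [-0.2356  0.9582  0.1625]
 [-0.5724 -0.0017 -0.8199]] [ 0.0761 -0.4705  9.7897]
[377.0464 274.1202]
```

View pics/w6.png

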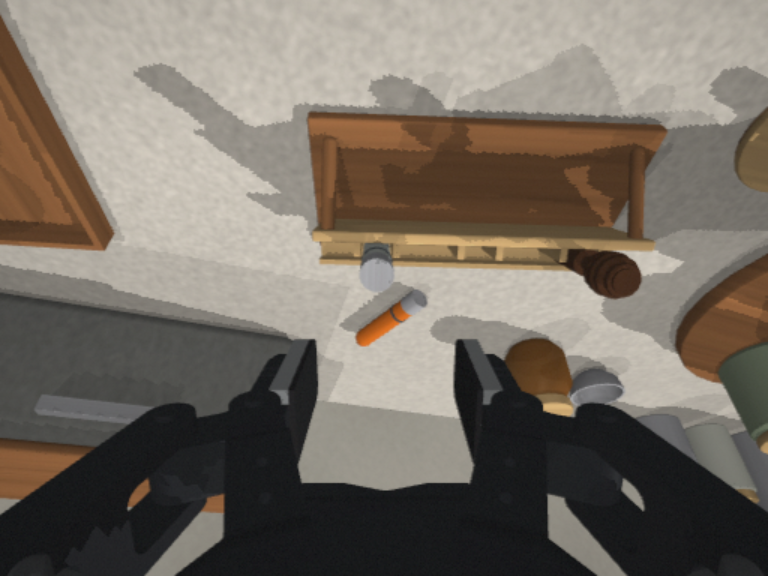

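The cap is at (377,274), exactly where predicted.

```bash
python3 -m jog '[0.1,-0.45,0.5,0,0,0,0.45, 0,0,2,0,0,0,0.45, 0,0,2,0,0,0,0.45, 0,0,2,0,0,0,0.45, 0,0,2,0,0,0,0.45, 0,0,2,0,0,0,0.45, 0,0,1,0,0,0,0.45, 0,0,1,0,0,0,0.45, 0,0,0,0,0,0,0.7, 0,0,0,0,0,0,1, 0,0,0,0,0,0,1, 0,0,0,0,0,0,1, 0,0,0,0,0,0,1, 0,0,0,0,0,0,1]' 35; python3 - <<'E'
from plant import observe
from h import *
s=observe();print(rot(s["eef_rot"]).T@(np.array([.5687,-.27,.1118])-s["ee_pos"])*100, s["gripper_width"])
E
python3 -m jog '[0,0,-0.5,0,0,0,1, 0,0,-1,0,0,0,1, 0,0,-2,0,0,0,1, 0,0,-2,0,0,0,1, 0,0,-2,0,0,0,1, 0,0,-2,0,0,0,1, 0,0,-2,0,0,0,1, 0,0,-1,0,0,0,1, 0,0,-1,0,0.12,0,1, 0,0,-2,0,0.16,0,1, 0,0,-2.5,0,0.16,0,1, 0,0,-2.5,0,0.17,0,1, 0,0,-2.5,0,0,0,1, 0,0,-1.5,0,0,0,1, 0,0,-0.5,0,0,0,1, 0,0,0,0,0,0,1, 0,0,0,0,0,0,1]'; python3 - <<'E'
from plant import observe
from h import *
s=observe();print(rot(s["eef_rot"]).T@(np.array([.5495,.1565,.2])-s["ee_pos"])*100, rot(s["eef_rot"]),s["gripper_width"])
E
```

```text
time_s: 24.98
ee_pos: [0.5825, -0.2652, 0.089]
eef_rot: [0.297, -0.137, 0.944, 0.043]
ft_force: [-0.1, -1.1, 0.2]
gripper_width: 0.212
[-0.10621306 -0.07066953 -2.70767933] 0.2123525947136029
time_s: 27.1
ee_pos: [0.487, -0.293, 0.3095]
eef_rot: [-0.0, -0.144, 0.99, 0.0]
ft_force: [-0.2, 0.0, -2.1]
gripper_width: 0.214
[-18.80232113  41.29881008  10.98301154] [[-9.58557366e-01 -2.84897786e-01 -1.01372912e-03]
 [-2.84898624e-01  9.58557314e-01  8.06065710e-04]
 [ 7.42071129e-04  1.06147026e-03 -9.99999161e-01]] 0.21392309457412512
```

```bash
python3 -m jog '[-0.7,1.8,-0.5,0,0,0,1, -1.55,3.5,0,0,0,0,1, -1.55,3.5,0,0,0,0,1, -1.55,3.5,0,0,0,0,1, -1.55,3.5,0,0,0,0,1, -1.55,3.5,0,0,0,0,1, -1.55,3.5,0,0,0,0,1, -1.55,3.5,0,0,0,0,1, -1.55,3.5,0,0,0,0,1, -1.55,3.5,0,0,0,0,1, -1.55,3.5,0,0,0,0,1, -1.55,3.5,0,0,0,0,1, -0.95,1,0,0,0,0,1, 0,0,0,0,0,0,1, 0,0,0,0,0,0,1, 0,0,0,0,0,0,1]'; python3 - <<'E'
from plant import observe,grab_frame
from h import *
s=observe();r=rot(s["eef_rot"]);print(r.T@(np.array([.5495,.1565,.2])-s["ee_pos"])*100)
f=grab_frame("wrist");f["s"]=s;pickle.dump(f,open("pics/w7.pkl","wb"))
g=grab_frame("scene");pickle.dump(g,open("pics/s7.pkl","wb"))
h=grab_frame("side");pickle.dump(h,open("pics/d7.pkl","wb"))
z=lambda i,x,y,w,hh:cv2.resize(i[y:y+hh,x:x+w],(384,288))
cv2.imwrite("pics/w7.png",np.hstack([z(g["image"],220,100,128,96),z(h["image"],180,150,128,96)])[:,:,::-1])
E
```

```text
time_s: 29.1
ee_pos: [0.5488, 0.1549, 0.3154]
eef_rot: [-0.0, -0.143, 0.99, -0.0]
ft_force: [-0.4, -0.3, 1.1]
gripper_width: 0.218
[-0.10918306  0.136143   11.54462469]
```

View pics/w7.png

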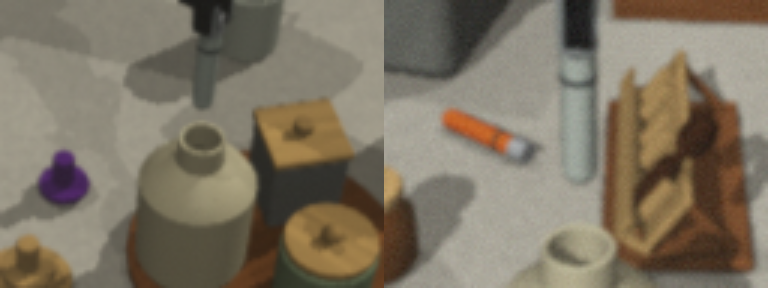

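The second tube hangs upright, with its tip at about (203,105) in the scene crop and (579,180) in the side crop.

```bash
python3 - <<'E'
from h import *
f,g,h=[pickle.load(open(f"pics/{n}7.pkl","rb")) for n in"wsd"];r=rot(f["s"]["eef_rot"])
A=lambda u,v:np.array([220+u/3,100+v/3]);B=lambda u,v:np.array([180+(u-384)/3,150+v/3])
tip,e=tri([ray(g,A(203,104)),ray(h,B(579,179))]);print(tip,e,r.T@(np.array([.5495,.1567,.2])-tip)*100)
E
```

```text
[0.55003523 0.15265509 0.24631706] [np.float64(2.0813272468559002e-05), np.float64(2.0813272468588204e-05)] [-0.06389308  0.40412092  4.6316072 ]
```

Shift y by +0.3, lower in two stages, and check the force in between.

```bash
python3 -m jog '[-0.05,0.3,0,0,0,0,1, 0,0,1,0,0,0,1, 0,0,1,0,0,0,1, 0,0,1,0,0,0,1, 0,0,1,0,0,0,1, 0,0,1,0,0,0,1, 0,0,1,0,0,0,1, 0,0,0,0,0,0,1]'
```

```text
time_s: 30.25
ee_pos: [0.548, 0.1589, 0.2542]
eef_rot: [-0.001, -0.144, 0.99, -0.0]
ft_force: [-0.9, 0.5, -0.6]
gripper_width: 0.213
```

```bash
python3 -m jog '[0,0,0.7,0,0,0,1, 0,0,0.7,0,0,0,1, 0,0,0.7,0,0,0,1]'; python3 -m jog '[0,0,0.7,0,0,0,1, 0,0,0.7,0,0,0,1, 0,0,0.5,0,0,0,1, 0,0,0,0,0,0,1]'
```

```text
time_s: 30.62
ee_pos: [0.5486, 0.159, 0.2339]
eef_rot: [0.0, -0.144, 0.99, -0.0]
ft_force: [-0.5, -0.6, -0.3]
gripper_width: 0.216
time_s: 31.12
ee_pos: [0.5483, 0.159, 0.2148]
eef_rot: [-0.0, -0.144, 0.99, -0.0]
ft_force: [-0.5, 0.9, -0.2]
gripper_width: 0.21
```

```bash
python3 -m jog '[0,0,0,0,0,0,0.6, 0,0,0,0,0,0,0.45, 0,0,0,0,0,0,0.35, 0,0,0,0,0,0,0.35, 0,0,0,0,0,0,0.35, 0,0,-1,0,0,0,0.4, 0,0,-2,0,0,0,0.45, 0,0,-3,0,0,0,0.45, 0,0,-3,0,0,0,0.45, 0,0,-1,0,0,0,0.45, 0,0,0,0,0,0,0.45, 0,0,0,0,0,0,0.45]'; python3 - <<'E'
from plant import observe,grab_frame
from h import *
s=observe();f=grab_frame("wrist");g=grab_frame("scene");h=grab_frame("side")
z=lambda i,x,y,w,hh:cv2.resize(i[y:y+hh,x:x+w],(384,288))
cv2.imwrite("pics/w8.png",np.vstack([np.hstack([z(g["image"],200,100,160,120),z(f["image"],190,110,144,108)]),np.hstack([z(h["image"],180,150,192,144),z(f["image"],0,0,512,384)])])[:,:,::-1])
E
```

```text
time_s: 32.62
ee_pos: [0.5482, 0.1589, 0.314]
eef_rot: [-0.001, -0.144, 0.99, -0.0]
ft_force: [-0.4, -0.2, 0.1]
gripper_width: 0.549
```

View pics/w8.png

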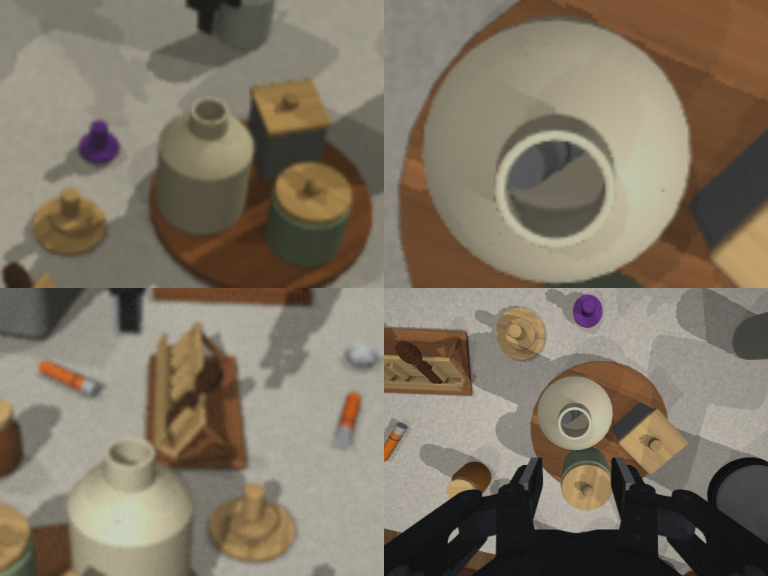

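Both tubes look to be inside, and the lid, caddies and dipper are in place. One last zoom will check the second tube's depth and that it is at rest.

```bash
python3 -m jog '[0,0,0,0,0,0,0.45, 0,0,0,0,0,0,0.45, 0,0,0,0,0,0,0.45, 0,0,0,0,0,0,0.45]'; python3 - <<'E'
from plant import observe,grab_frame
from h import *
s=observe();f=grab_frame("wrist");g=grab_frame("scene");h=grab_frame("side")
f["s"]=s;pickle.dump(f,open("pics/w9.pkl","wb"))
z=lambda i,x,y,w,hh:cv2.resize(i[y:y+hh,x:x+w],(w*360//hh if 0 else 380,380),interpolation=cv2.INTER_CUBIC)
G=lambda i:np.clip(255*(i/255.)**.6,0,255).astype(np.uint8)
cv2.imwrite("pics/w9.png",G(np.hstack([z(g["image"],272,130,32,32),z(f["image"],226,150,57,57)]))[:,:,::-1])
E
```

```text
time_s: 33.28
ee_pos: [0.5486, 0.159, 0.3153]
eef_rot: [0.0, -0.144, 0.99, -0.0]
ft_force: [0.3, -0.5, -0.3]
gripper_width: 0.548
```

View pics/w9.png

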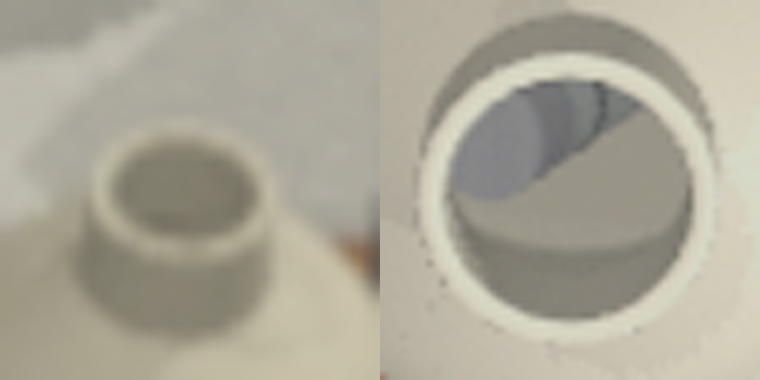

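The cap's apparent radius is about 55 px, against 125 px for the 18 mm mouth. That puts it roughly 70 mm below the rim, with the tube leaning well inside. I'm handing in.

```bash
python3 -c "
from plant import sign_off
print(sign_off())"
```

```text
the job is handed in; nothing more can be done
None
```

I put the lid knob up on the middle of the coaster, then fed both metal tubes, one at a time, down through the caddy's neck. I handed the job in at about 33 s on the robot's clock, with the gripper open about 10 cm above the caddy. `sign_off` gives no verdict.

- **Lid:** it was upright, centred and let go in the last pictures.
- **Tubes:** through the neck, one tube's cap shows roughly 70 mm below the rim, leaning well inside. That depth is an estimate from the cap's apparent size. I saw the first tube inside after I released it, but I did not measure its depth. The last two looks, 0.7 s apart, showed the visible tube in about the same place, though I did not measure its speed.
- **Everything else:** the tall caddy, the other two caddies, the honey pot and the dipper looked unmoved in the pictures; I did not measure their positions again. Wrist force showed no contact each time a tube went in.
- **What disagreed:** on the first tube grasp the tool ended about 3.6 mm off to one side, because the arm had not settled after its turn. It still held firmly, and I re-measured the tube's tip before lowering it. For the second tube I let the arm settle first, and it landed within about 1 mm.

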